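# Load the power-module carrier and slide it under the test bay

## Robot

A 7-joint arm with a two-finger parallel gripper is mounted at the origin on the work surface. World frame = base frame: x ahead of the robot, y to its left, z up, the work surface at z = 0. Lengths are in m, angles in rad, forces in N, time in s.
With the tool pointing down it reaches from about 0.425 to 0.875 m from the base axis. Payload 4.7 kg.
Tool frame: the origin (TCP) lies midway between the tips of the shut fingers; the grasp point (between the pads) lies 19 mm behind it; z points along the fingers, y is the line along which they close (so a half turn about z gives the same grasp; the last joint's range is limited). The gripper opens to 87 mm and grips with 3 to 60 N. Pads are 19 mm wide; open, the fingers measure 117 mm over their backs; the gripper's body (75 mm by 190 mm) begins 51 mm behind the grasp point.
Start: joints at [-1.13, 0.321, -0.07, 1.45, 0.023, 1.371, -0.057], TCP at [0.269, 0.592, 0.223] pointing down, gripper open.
Joint ranges: [-2.86, 2.86], [-0.3, 2.09], [-1.38, 1.24], [0.06, 2.45], [-1.56, 4.7], [0.09, 2.05], [-2.69, 2.69]. Speed limits (rad/s): [2.57, 2.57, 3.14, 3.14, 3.14, 3.14, 3.14].

## Interface

Orientations are given as a rotation vector (axis times angle).
In Python, from bench import ctrl gives the robot as it stands. The module is installed in compiled form; this text tells all that it offers.
- The arm moves only by the shell command python3 -m handwheel 'ROWS' [FORCE]. ROWS is JSON, a list of rows, each a list of 7 numbers: the finger opening in m, from 0 to 0.087, then the shift along the tool's x, y, z in m, then the turn, a rotation vector about the tool's x, y, z in degrees. A call has 1 to 12 rows; each row shifts and turns the commanded pose from where the row before left it, along the tool's axes as they then stand; what a row does not reach is not made up. A row lasts 1/8 s, in which the tool goes at most 62.5 mm and 10.7 degrees, less where a joint would pass 70% of its speed; a pose out of reach is approached as far as the arm can. A call is refused whole if a number of a shift passes 0.0625 or a number of a turn 10.7, either way. A call with a gripper value outside its range is refused whole. The fingers move at their own pace and stop on an object; FORCE is the grip in N (left out, the last holds). Time passes only in rows, so rows that do not move let the fingers close. It gives the time, the measured TCP pose, the force, the opening and the grip force at its end, in the units of the state.
- ctrl.get_state(): the state, without advancing time (a new reading comes with each control period).
- ctrl.get_image(name): name is "scene" or "top"; returns (picture, depth): 400x640x3 uint8, blue, green, red; 400x640 float32, m along the optical axis (not along the pixel's ray), 0 where there is no reading.
- ctrl.camera_info(name): a dict with "intrinsics" (3x3 intrinsics, pixels), "R" (3x3) and "t" (3): a world point X has camera coordinates R X + t. Camera axes: x right, y down, z forward; pixel columns grow to the right and rows downward; lengths in m; the calibration is good to about 2 mm. A picture is of the moment at which its call begins. camera_info takes no time and is no camera call.
- ctrl.close_job(): hands the job in; it is judged then, once.
The state is a dict: "time": time; "joint_positions": joint angles; "qd": joint speeds; "joint_torque": joint torques, N m; "position": TCP position; "tool_rot": TCP orientation; "ft_force": force on the tool from outside, world axes, zero at the start; "torque": the same for the moment, N m; "grip_width": opening from 0.0 (shut) to 1.0 (fully open); "grip_force": force on a finger pad.
Only numpy, scipy, OpenCV 4.12 (cv2) and the standard library are available. Lean on these libraries where they do the work, as an engineer would, in place of code of your own. Each camera call takes 0.05 s, during which the arm holds its last target. There are 200 camera calls.

## Task

Build the test stack on the carrier tray, one part at a time: the low finned heat sink down in the tray's pocket, then the circuit-board module chip-up and centred on the heat sink, then the shield can, open side down, centred over the module's chip, each part lying lengthwise along the tray. Then slide the loaded carrier along the bench, without lifting it, straight in under the low roof of the test bay until it is against the back stop, with the stack still in place, and let go. Leave the tall pin heat sink, the solder reel and the tip-cleaner tin where they are.

Things in the scene. Friction and masses are not known exactly. Their poses are not given: they have to be found in the camera images.
- bay: Fixed test bay: low grey bridge, fan guard on its roof, black housing behind (85 high, 170 wide). Origin: on the bench, centre of the bridge's footprint, 100 (x) by 116 (y). x points in: open mouth at x = -50, roughly facing the robot; face of the back stop at x = +46. 100 free between the side walls; roof underside 58 above the bench, top 66. Sizes in mm.
- carrier: Loose blue plastic tray, about 350 g, in front of the mouth. Origin: centre of its underside. Tray 92 (x) by 72 (y), 13 mm high; pocket 76 by 56, floor 5 above the bench. On a neck on its -x side a blue grip block 24 (x) by 16 (y), 34 high from the bench, centred at x = -92, y = 0; it stays outside. The +x side goes in first; against the stop its origin is at the bay's origin.
- heatsink: Low finned aluminium heat sink, about 110 g, 64 (x, along the fins) by 44 (y), 20 mm high. Origin: centre of its underside, z up.
- module: Module, about 60 g: green board 76 (x) by 50 (y), 4 thick, on a copper base 44 by 34, 5 mm high (board's underside at 5, top at 9). On top a black chip 18 by 16, 4 high, at the centre and a white connector 4 by 34, 5 high, along the +x edge. Either end may point into the bay. Origin: centre of the base's underside, z up.
- can: Steel shield can, about 35 g: a plain box 46 (x) by 36 (y), 14 mm high, open underneath, walls and top 2 thick. It lies open side down. Origin: centre of its open lower edge, z up. On the module it stands on the board around the chip, not touching the connector.
- tall_sink: Tall aluminium pin heat sink 40 by 40, 40 mm high; not for this job (it would be too high for the bay), to be left alone. Origin: centre of its underside.
- reel: Solder reel standing on its flange, diameter 60, 40 mm high; to be left alone. Origin: centre of its underside.
- tin: Open round steel tip-cleaner tin with brass wool, diameter 64, 40 mm high (wool to 42); to be left alone. Origin: centre of its underside.
There are look-alikes about, which are no part of the job. Of the things that look like the carrier, the middle-sized one is meant.

How it is judged:
By the outcome, as a careful person would: the job done as asked, in the order asked, and still so for the second after the job is handed in, with the robot touching nothing.
It also fails if it takes over 106 s, if anything falls off the work surface, if the arm or the gripper's body presses on something with over 40 N, if the wrist force passes 120 N, or if a joint passes its speed limit or range.

## Working session

There is one attempt and no reset: what is moved stays moved. The work goes in short steps, Python scripts to look and compute and a shell command to move; the robot and the scene stay as the last step left them, time stands still between calls to the robot, and variables do not carry over. Pictures are saved under pics/ and viewed, at most 14 in all, crops included, and the job is handed in when it is done.

```bash
mkdir -p pics; cat > h.py <<'E'
import numpy as np, cv2
from bench import ctrl
from scipy.spatial.transform import Rotation as Ro
def cloud(name):
    im,d=ctrl.get_image(name); c=ctrl.camera_info(name); K=np.array(c["intrinsics"]);R=np.array(c["R"]);t=np.array(c["t"])
    v,u=np.mgrid[0:d.shape[0],0:d.shape[1]]
    P=np.stack([(u-K[0,2])/K[0,0]*d,(v-K[1,2])/K[1,1]*d,d],-1)
    W=(P-t)@R; W[d==0]=np.nan
    return im,W
E
python3 - <<'E'
from h import *
for n in("scene","top"):
    im,W=cloud(n); cv2.imwrite(f"pics/{n}0.png",im); np.save(f"{n}.npy",W); np.save(f"{n}_im.npy",im)
    c=ctrl.camera_info(n); print(n,np.round(-np.array(c["R"]).T@c["t"],3), np.round(c["R"],2).tolist(), np.nanmin(W.reshape(-1,3),0),np.nanmax(W.reshape(-1,3),0))
s=ctrl.get_state(); print({k:np.round(v,3).tolist() for k,v in s.items()})
print(Ro.from_rotvec(s["tool_rot"]).as_matrix().round(3))
E
```

```text
scene [1.074 0.466 1.031] [[-0.64, 0.77, 0.01], [0.61, 0.52, -0.6], [-0.47, -0.37, -0.8]] [-2.40699168 -1.39284982 -0.77322635] [1.47496965 0.8292425  0.6475717 ]
top [0.32  0.002 1.169] [[-0.02, -1.0, 0.0], [-0.98, 0.02, -0.17], [0.17, -0.0, -0.99]] [-0.03845196 -1.38412269 -0.77251862] [1.73726584 1.61618618 0.68838222]
{'time': 0.1, 'joint_positions': [-1.13, 0.322, -0.07, 1.452, 0.023, 1.371, -0.057], 'qd': [0.001, -0.001, -0.001, -0.003, 0.002, 0.002, -0.0], 'joint_torque': [-0.0, -49.257, -0.406, -31.34, -0.064, 0.04, 0.0], 'position': [0.269, 0.591, 0.222], 'tool_rot': [-0.665, -3.07, 0.003], 'ft_force': [-0.074, 0.645, 0.726], 'torque': [0.002, 0.004, -0.02], 'grip_force': 0.0, 'grip_width': 1.003}
[[-0.91   0.414 -0.001]
 [ 0.414  0.91  -0.002]
 [-0.    -0.002 -1.   ]]
```

View pics/top0.png

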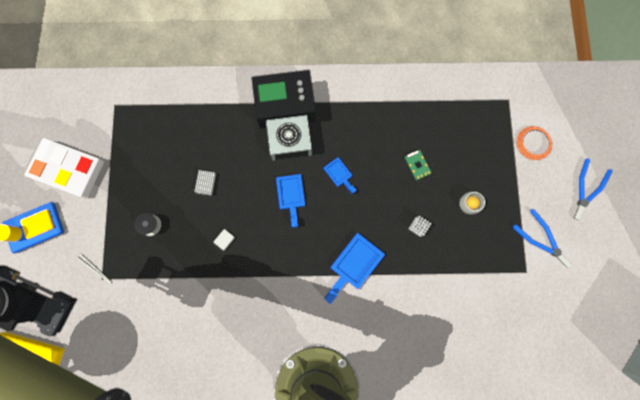

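View pics/scene0.png

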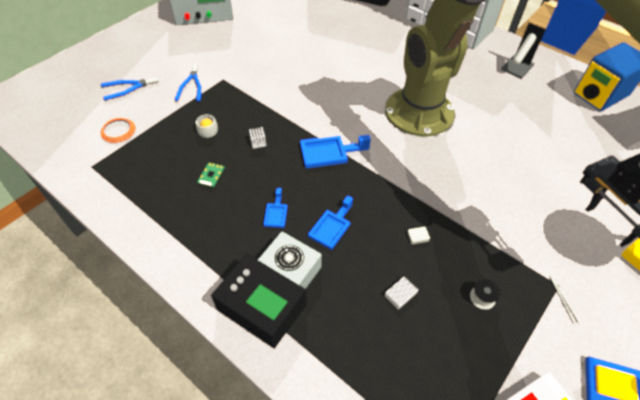

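The top view shows these things:
- **Trays:** (291,193), (339,171) and (357,262).
- **Sinks:** finned at (205,182), pin sink at (420,227).
- **Module:** (417,165).
- **White/steel box:** (223,240).
- **Left alone:** reel (148,224) and tin (472,203).
- **Bay:** (289,135).

Next I'll measure each one by segmenting on height.

```bash
cat >> h.py <<'E'
def rect(P):
    (c,s,a)=cv2.minAreaRect((P[:,:2]*1000).astype(np.float32))
    if s[0]<s[1]: s=s[::-1]; a+=90
    a=(a+90)%180-90
    return np.round(c,1),np.round(s,1),round(a,1)
E
python3 - <<'E'
from h import *
for n in("top","scene"):
    W=np.load(n+".npy"); im=np.load(n+"_im.npy")
    ok=(W[...,0]>.3)&(W[...,0]<1.0)&(abs(W[...,1])<.6)
    z=W[...,2]; print(n,"bench z",np.nanmedian(z[ok]))
    m=(ok&(z>.007)&(z<.3)).astype(np.uint8)
    k,l,st,ce=cv2.connectedComponentsWithStats(m,connectivity=4)
    for i in range(1,k):
        if st[i,4]<40: continue
        P=W[l==i]; h=np.percentile(P[:,2],[50,97]); 
        T=P[P[:,2]>h[1]-.006]
        print(ce[i].round(),st[i,4],"z",(h*1000).round(1),"all",*rect(P),"top",*rect(T),im[l==i].mean(0).round())
im=np.load("top_im.npy")
a=cv2.resize(im[140:290,180:450],None,fx=2.9,fy=2.9,interpolation=cv2.INTER_CUBIC); cv2.imwrite("pics/crop1.png",a)
E
```

```text
top bench z 0.0007782398243363897
[285. 109.] 4276 z [83.2 89.2] all [783.2  77. ] [273.5 169.9] 6.7 top [811.7  80. ] [168.8 131.2] -83.0 [ 92. 102.  90.]
[418. 164.] 348 z [10.  15.3] all [ 618.  -308.4] [75.2 52.2] 26.7 top [ 617.3 -308.5] [74.8 51.7] 23.6 [106. 151. 103.]
[340. 173.] 131 z [ 9.7 13.8] all [598.9 -74.7] [73.8 53.7] 35.6 top [598.9 -74.5] [73.9 53.6] 34.9 [227. 119.  42.]
[205. 182.] 358 z [17.7 23.8] all [575.2 312.1] [64.9 46.7] -8.9 top [574.2 312. ] [63.3 44.9] -10.2 [183. 188. 188.]
[291. 198.] 440 z [12.8 35.3] all [515.9  61.9] [150.5  72. ] 7.3 top [453.2  54.3] [24.  15.4] 10.4 [232. 125.  46.]
[351. 187.] 49 z [22.7 27.4] all [ 553.4 -107.1] [35.9 12.5] 36.9 top [ 546.1 -112.3] [16.3 12.7] 33.8 [223. 118.  42.]
[472. 202.] 408 z [33.2 42.7] all [ 501.2 -453.1] [61.3 59.9] -22.7 top [ 500.4 -453.1] [56.1 54.7] 87.7 [125. 174. 188.]
[146. 223.] 393 z [40.6 44.2] all [454.8 467. ] [58.  56.9] 88.5 top [454.5 467. ] [58.  56.3] 88.5 [67. 68. 68.]
[420. 226.] 203 z [28.7 42.2] all [ 436.6 -299.7] [39.5 39.2] -35.2 top [ 436.7 -299.8] [39.6 39. ] 56.0 [177. 181
[... 1140 characters left out ...]
3. 223.] 514 z [11.9 34.1] all [516.1  62.1] [151.4  73.3] 7.0 top [453.6  54.4] [25.4 15.9] 10.0 [237. 129.  38.]
[270. 210.] 77 z [ 8.6 11.9] all [601.3 -96.8] [87.8 27.7] 14.1 top [601.3 -96.8] [87.8 27.7] 14.1 [244. 130.  40.]
[418. 235.] 233 z [12.8 16.3] all [407.9 254.2] [47.4 37.9] -39.0 top [408.3 253.8] [46.5 37.8] -39.1 [227. 237. 239.]
[268. 289.] 7142 z [82.1 87.5] all [761.8  74.8] [233.7 171.1] 6.6 top [812.7  80.7] [169.3 130.2] -83.0 [ 87. 100.  88.]
[401. 293.] 453 z [16.7 22.1] all [574. 312.] [66.1 44.8] -9.3 top [573.6 312.1] [65.2 44.8] -9.4 [216. 222. 226.]
[486. 292.] 564 z [39.3 42.5] all [453.6 467.9] [59.5 59. ] -9.2 top [453.6 467.9] [59.5 59. ] -9.2 [57. 61. 62.]
```

View pics/crop1.png

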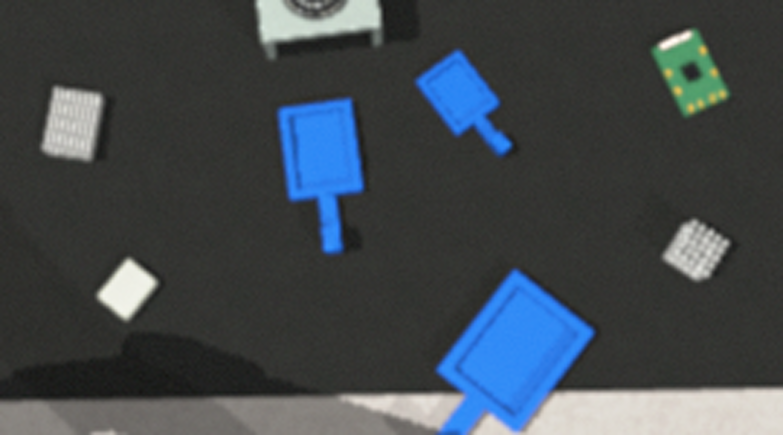

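The crop confirms the choice. The carrier is the middle tray at (291,193): 72 wide, 150 long overall, with a grip block 34 high. The (339,171) tray is smaller and the (357,262) tray is larger. The finned sink (205,182) is 64x44x20, the module is (417,165) with chip and connector up, and the can (223,240) is 46x36x14. Now I'll refine the bay and carrier poses and yaws, and write the move helper.

```bash
cat >> h.py <<'E'
def go(x,y,z,phi,s=None):
    """rows needed: tool y axis to world angle phi (deg), tcp to x,y,z (m)"""
    s=s or ctrl.get_state(); R=Ro.from_rotvec(s["tool_rot"]).as_matrix(); p=np.array(s["position"])
    cur=np.degrees(np.arctan2(R[1,1],R[0,1])); d=(phi-cur+180)%360-180
    f=np.radians(phi); yv=np.array([np.cos(f),np.sin(f),0]); zv=np.array([0,0,-1.]); xv=np.cross(yv,zv)
    D=np.array([x,y,z])-p
    print("t %.1f pos"%s["time"],p.round(4),"phi %.1f tilt %.2f q7 %.2f"%(cur,np.degrees(np.arccos(-R[2,2])),s["joint_positions"][6]),"TURN z %.1f"%(-d),"then SHIFT mm",(np.array([xv@D,yv@D,zv@D])*1000).round(1), "F",np.round(s["ft_force"],1),"w %.1f g %.1f"%(s["grip_width"]*87,s["grip_force"]))
E
python3 - <<'E'
from h import *
for n in("top","scene"):
    W=np.load(n+".npy"); z=W[...,2]; X=W[...,0];Y=W[...,1]
    def reg(x0,x1,y0,y1,z0,z1): return W[(X>x0)&(X<x1)&(Y>y0)&(Y<y1)&(z>z0)&(z<z1)]
    def mom(P):
        C=np.cov(P[:,:2].T); w,v=np.linalg.eigh(C); a=np.degrees(np.arctan2(v[1,1],v[0,1])); return (P[:,:2].mean(0)*1000).round(1),round((a+90)%180-90,1),(np.sqrt(12*w)*1000).round(1)
    print(n,"module",mom(reg(.56,.68,-.37,-.24,.005,.03)))
    print("sink",mom(reg(.52,.63,.26,.36,.012,.03)),"can",mom(reg(.37,.45,.21,.3,.008,.03)))
    B=reg(.6,.8,-.05,.2,.058,.0695); print("roof",rect(B),len(B)); 
    f=np.radians(7); e=np.array([np.cos(f),np.sin(f)]); q=np.array([-e[1],e[0]])
    a=B[:,:2]@e*1e3;b=B[:,:2]@q*1e3; print("roof a",np.percentile(a,[0,1,99,100]).round(1),"b",np.percentile(b,[0,1,99,100]).round(1))
    H=reg(.72,.95,-.1,.25,.078,.095);a=H[:,:2]@e*1e3;b=H[:,:2]@q*1e3; print("house",rect(H),"a",np.percentile(a,[1,99]).round(1),"b",np.percentile(b,[1,99]).round(1))
    T=reg(.47,.62,-.0,.13,.008,.02); a=T[:,:2]@e*1e3;b=T[:,:2]@q*1e3; print("tray rim",rect(T),"a",np.percentile(a,[1,99]).round(1),"b",np.percentile(b,[1,99]).round(1))
    G=reg(.43,.48,.0,.13,.025,.04); print("block",rect(G))
go(.574,.312,.12,80.7)
E
```

```text
top module (array([ 618.7, -308.7]), np.float64(24.5), array([63.2, 79.7]))
sink (array([574.7, 312. ]), np.float64(-10.3), array([47.2, 65.6])) can (array([408.5, 254.4]), np.float64(-40.0), array([37.2, 46.3]))
roof (array([698.9,  67.3]), array([166. , 103.6]), -83.6) 1382
roof a [650.1 650.9 752.8 754.1] b [-101.9  -78.8   39.8   64.1]
house (array([811.8,  80.1]), array([170. , 131.4]), -83.0) a [752.  879.1] b [-102.4   63.4]
tray rim (array([545.3,  66.4]), array([149.5,  79.1]), 1.4) a [476.7 594.6] b [-36.9  34.4]
block (array([453.3,  54.3]), array([23.8, 15.7]), 8.3)
scene module (array([ 619.6, -308.2]), np.float64(27.2), array([52.9, 78.7]))
sink (array([574.7, 312.3]), np.float64(-7.6), array([46.6, 66.6])) can (array([409.3, 254.8]), np.float64(-37.5), array([38.2, 47.7]))
roof (array([726.1,  83.5]), array([165.1, 144.1]), 6.8) 1752
roof a [648.2 650.9 782.8 813.6] b [-77.7 -75.5  65.4  66.3]
house (array([812.4,  80.4]), array([170.5, 130.5]), -83.1) a [753.6 880.1] b [-101.4   64.7]
tray rim (array([531.3,  63.8]), array([120.8,  73.1]), 7.0) a [477.2 594.9] b [-37.5  34.8]
block (array([453.6,  54.4]), array([25.4, 15.9]), 10.0)
t 0.1 pos [0.2689 0.5912 0.2216] phi 65.5 tilt 0.10 q7 -0.06 TURN z -15.2 then SHIFT mm [-346.2 -226.2  101.6] F [-0.1  0.6  0.7] w 87.3 g 0.0
```

```bash
python3 -m handwheel '[[0.087,0,0,0,0,0,-7.6],[0.087,0,0,0,0,0,-7.6],[0.087,-0.0433,-0.0283,0.0127,0,0,0],[0.087,-0.0433,-0.0283,0.0127,0,0,0],[0.087,-0.0433,-0.0283,0.0127,0,0,0],[0.087,-0.0433,-0.0283,0.0127,0,0,0],[0.087,-0.0433,-0.0283,0.0127,0,0,0],[0.087,-0.0433,-0.0283,0.0127,0,0,0],[0.087,-0.0433,-0.0283,0.0127,0,0,0],[0.087,-0.0433,-0.0283,0.0127,0,0,0],[0.087,0,0,0,0,0,0]]' 20; python3 -c "
from h import *
go(.5744,.3121,.0095,80.8)"
```

```text
time: 1.48
position: [0.5777, 0.3057, 0.119]
tool_rot: [-0.268, -3.13, 0.008]
ft_force: [-0.2, -0.5, 0.3]
grip_width: 0.999
grip_force: 0.0
t 1.5 pos [0.5777 0.3057 0.119 ] phi 80.2 tilt 0.29 q7 0.90 TURN z -0.6 then SHIFT mm [  4.3   5.8 109.5] F [-0.2 -0.5  0.3] w 86.9 g 0.0
```

```bash
python3 -m handwheel '[[0.087,0.004,0.006,0.03,0,0,-0.6],[0.087,0,0,0.03,0,0,0],[0.087,0,0,0,0,0,0],[0.087,0,0,0,0,0,0]]'; python3 -c "
from h import *
go(.5744,.3121,.0095,80.8)"
```

```text
time: 1.98
position: [0.5719, 0.3199, 0.0621]
tool_rot: [0.236, 3.132, 0.001]
ft_force: [0.9, -0.1, 0.6]
grip_width: 1.001
grip_force: 0.0
t 2.0 pos [0.5719 0.3199 0.0621] phi 81.4 tilt 0.07 q7 0.90 TURN z 0.6 then SHIFT mm [-3.7 -7.3 52.6] F [ 0.9 -0.1  0.6] w 87.1 g 0.0
```

```bash
python3 -m handwheel '[[0.087,-0.0037,-0.0073,0.02,0,0,0.6],[0.087,0,0,0.016,0,0,0],[0.087,0,0,0.0155,0,0,0],[0.087,0,0,0,0,0,0],[0.087,0,0,0,0,0,0],[0.087,0,0,0,0,0,0]]'; python3 -c "
from h import *
go(.5744,.3121,.0095,80.8)"
```

```text
time: 2.72
position: [0.5747, 0.3118, 0.0103]
tool_rot: [0.253, 3.13, 0.002]
ft_force: [-0.2, 1.1, -0.5]
grip_width: 0.998
grip_force: 0.0
t 2.7 pos [0.5747 0.3118 0.0103] phi 80.8 tilt 0.09 q7 0.91 TURN z -0.0 then SHIFT mm [0.4 0.2 0.8] F [-0.2  1.1 -0.5] w 86.8 g 0.0
```

Settled on the sink. Now close, check the grip and lift.

```bash
python3 -m handwheel '[[0.03,0,0,0.0008,0,0,0],[0.03,0,0,0,0,0,0],[0.03,0,0,0,0,0,0],[0.03,0,0,0,0,0,0],[0.03,0,0,0,0,0,0],[0.03,0,0,0,0,0,0]]' 20; python3 -m handwheel '[[0.03,0,0,-0.03,0,0,0],[0.03,0,0,-0.04,0,0,0],[0.03,0,0,-0.03,0,0,0],[0.03,0,0,0,0,0,0],[0.03,0,0,0,0,0,0]]'; python3 -c "
from h import *
go(.5448,.0656,.06,97)"
```

```text
time: 3.48
position: [0.5742, 0.3115, 0.0087]
tool_rot: [0.253, 3.131, 0.0]
ft_force: [-0.1, 0.5, 0.2]
grip_width: 0.509
grip_force: 20.0
time: 4.1
position: [0.5733, 0.3109, 0.1072]
tool_rot: [-0.253, -3.13, 0.002]
ft_force: [0.5, -0.5, -0.3]
grip_width: 0.502
grip_force: 20.0
t 4.1 pos [0.5733 0.3109 0.1072] phi 80.7 tilt 0.12 q7 0.90 TURN z -16.3 then SHIFT mm [  58.2 -240.    47.2] F [ 0.5 -0.5 -0.3] w 43.7 g 20.0
```

```bash
python3 -m handwheel '[[0.03,0,0,0,0,0,-8.15],[0.03,0,0,0,0,0,-8.15],[0.03,0.0097,-0.04,0.0075,0,0,0],[0.03,0.0097,-0.04,0.0075,0,0,0],[0.03,0.0097,-0.04,0.0075,0,0,0],[0.03,0.0097,-0.04,0.0075,0,0,0],[0.03,0.0097,-0.04,0.0075,0,0,0],[0.03,0.0097,-0.04,0.0075,0,0,0],[0.03,0,0,0,0,0,0],[0.03,0,0,0,0,0,0],[0.03,0,0,0,0,0,0]]'; python3 -c "
from h import *
go(.5448,.0656,.0147,97)
im,W=cloud('scene'); cv2.imwrite('pics/s1.png',cv2.resize(im[130:280,250:450],None,fx=3.5,fy=3.5,interpolation=cv2.INTER_CUBIC))
X,Y,z=W[...,0],W[...,1],W[...,2]
"
```

```text
time: 5.48
position: [0.5456, 0.0676, 0.0632]
tool_rot: [0.197, -3.135, -0.001]
ft_force: [-0.0, 0.2, -0.3]
grip_width: 0.5
grip_force: 20.0
t 5.5 pos [0.5456 0.0676 0.0632] phi 97.2 tilt 0.05 q7 1.56 TURN z 0.2 then SHIFT mm [ 1.  -1.9 48.5] F [-0.   0.2 -0.3] w 43.5 g 20.0
```

View pics/s1.png

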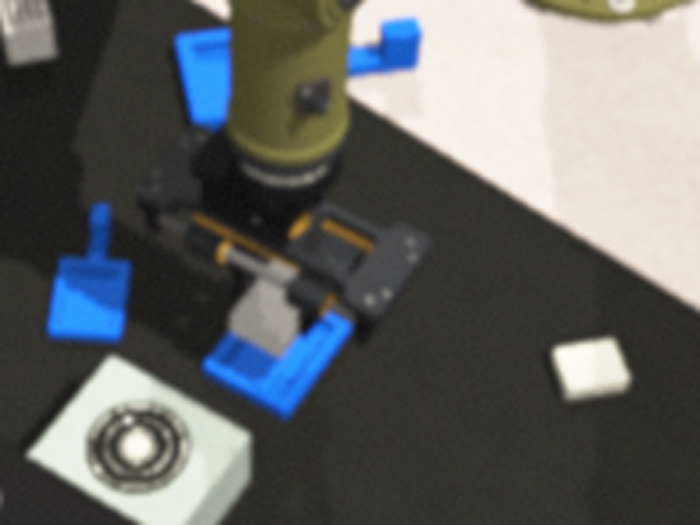

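The crop shows the sink held level between the fingers, around crop pixel (265,310) and above the tray. Lowering.

```bash
python3 -m handwheel '[[0.03,0.001,-0.0019,0.018,0,0,0.2],[0.03,0,0,0.016,0,0,0],[0.03,0,0,0.008,0,0,0],[0.03,0,0,0.0055,0,0,0],[0.03,0,0,0,0,0,0],[0.03,0,0,0,0,0,0]]'; python3 -c "
from h import *
go(.5448,.0656,.0142,97)"
```

```text
time: 6.28
position: [0.5456, 0.0641, 0.0166]
tool_rot: [-0.188, 3.135, 0.0]
ft_force: [0.3, -0.5, -0.5]
grip_width: 0.496
grip_force: 20.0
t 6.3 pos [0.5456 0.0641 0.0166] phi 96.8 tilt 0.06 q7 1.57 TURN z -0.2 then SHIFT mm [0.6 1.6 2.4] F [ 0.3 -0.5 -0.5] w 43.1 g 20.0
```

```bash
python3 -m handwheel '[[0.03,0.0005,0.001,0.0015,0,0,0],[0.03,0,0,0.0005,0,0,0],[0.03,0,0,0,0,0,0],[0.03,0,0,0,0,0,0]]'; python3 -c "
from h import *
go(.5448,.0656,.0142,97)"
```

```text
time: 6.78
position: [0.5445, 0.0649, 0.0142]
tool_rot: [-0.188, 3.136, 0.0]
ft_force: [-0.9, -0.3, -0.9]
grip_width: 0.505
grip_force: 20.0
t 6.8 pos [0.5445 0.0649 0.0142] phi 96.8 tilt 0.01 q7 1.57 TURN z -0.2 then SHIFT mm [-0.3  0.6  0. ] F [-0.9 -0.3 -0.9] w 43.9 g 20.0
```

```bash
python3 -m handwheel '[[0.06,0,0,0,0,0,0],[0.06,0,0,0,0,0,0],[0.06,0,0,0,0,0,0],[0.06,0,0,-0.03,0,0,0],[0.08,0,0,-0.04,0,0,0],[0.08,0,0,-0.04,0,0,0],[0.08,0,0,0,0,0,0],[0.08,0,0,0,0,0,0]]'; python3 -c "
from h import *
go(.6190,-.3085,.1,115-180)"
```

```text
time: 7.78
position: [0.5441, 0.0649, 0.1237]
tool_rot: [0.188, -3.136, -0.0]
ft_force: [-0.4, -0.0, 0.0]
grip_width: 0.912
grip_force: 0.0
t 7.8 pos [0.5441 0.0649 0.1237] phi 96.8 tilt 0.03 q7 1.55 TURN z 161.8 then SHIFT mm [-89.9 370.1  23.7] F [-0.4 -0.   0. ] w 79.3 g 0.0
```

```bash
python3 -m handwheel '[[0.08,0,0,0,0,0,10.1],[0.08,0,0,0,0,0,10.1],[0.08,0,0,0,0,0,10.1],[0.08,0,0,0,0,0,10.1],[0.08,0,0,0,0,0,10.1],[0.08,0,0,0,0,0,10.1],[0.08,0,0,0,0,0,10.1],[0.08,0,0,0,0,0,10.1],[0.08,0,0,0,0,0,10.1],[0.08,0,0,0,0,0,10.1],[0.08,0,0,0,0,0,10.1],[0.08,0,0,0,0,0,10.1]]'; python3 -m handwheel '[[0.08,0,0,0,0,0,10.1],[0.08,0,0,0,0,0,10.1],[0.08,0,0,0,0,0,10.1],[0.08,0,0,0,0,0,10.1],[0.08,-0.0128,0.0529,0,0,0,0],[0.08,-0.0128,0.0529,0,0,0,0],[0.08,-0.0128,0.0529,0,0,0,0],[0.08,-0.0128,0.0529,0.006,0,0,0],[0.08,-0.0128,0.0529,0.006,0,0,0],[0.08,-0.0128,0.0529,0.006,0,0,0],[0.08,-0.0128,0.0529,0.006,0,0,0],[0.08,0,0,0,0,0,0]]'; python3 -m handwheel '[[0.08,0,0,0,0,0,0],[0.08,0,0,0,0,0,0]]'; python3 -c "
from h import *
go(.6190,-.3085,.003,115-180)
im,W=cloud('top'); np.save('t2.npy',W); cv2.imwrite('pics/t2.png',np.vstack([cv2.resize(im[160:240,240:340],None,fx=4,fy=4,interpolation=cv2.INTER_CUBIC)]))
T=W[(W[...,0]>.50)&(W[...,0]<.59)&(W[...,1]>.03)&(W[...,1]<.1)&(W[...,2]>.019)&(W[...,2]<.04)]
print('sink top',rect(T),T.mean(0))
f=np.radians(7)
P=W[(W[...,0]>.42)&(W[...,0]<.65)&(W[...,1]>-.0)&(W[...,1]<.13)&(W[...,2]>.007)&(W[...,2]<.04)]
print('carrier',rect(P)); G=P[(P[:,0]<.48)&(P[:,2]>.025)]; print('block',rect(G))
"
```

```text
time: 9.28
position: [0.5433, 0.0647, 0.1223]
tool_rot: [-2.644, -1.695, 0.005]
ft_force: [-0.2, -0.0, -0.6]
grip_width: 0.919
grip_force: 0.0
time: 10.78
position: [0.6179, -0.3146, 0.0971]
tool_rot: [3.066, 0.674, -0.01]
ft_force: [-1.0, 0.0, -0.2]
grip_width: 0.916
grip_force: 0.0
time: 11.02
position: [0.6217, -0.3059, 0.0995]
tool_rot: [-3.063, -0.69, 0.0]
ft_force: [-0.0, 0.8, -0.1]
grip_width: 0.917
grip_force: 0.0
t 11.0 pos [ 0.6217 -0.3059  0.0995] phi -64.6 tilt 0.10 q7 -0.51 TURN z 0.4 then SHIFT mm [-3.5  1.2 96.5] F [-0.   0.8 -0.1] w 79.8 g 0.0
sink top (array([544.2,  63.7]), array([64.3, 44. ]), 7.1) [0.54323953 0.06410188 0.02470407]
carrier (array([542.9,  66.6]), array([202.4, 116.4]), -4.2)
block (array([452.8,  54.2]), array([23.5, 15.3]), 10.4)
```

View pics/t2.png

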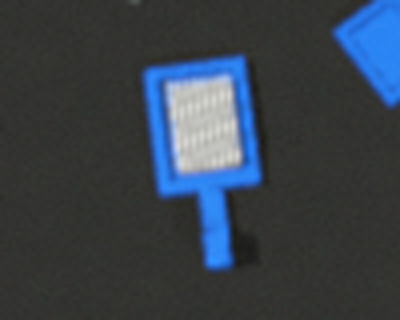

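The crop shows the sink down in the pocket at (203,122), square with the tray. It measures 64x44 at yaw 7.1°, with its top at 25 mm. Now the module.

```bash
python3 -m handwheel '[[0.08,-0.0035,0.0012,0.03,0,0,0.4],[0.08,0,0,0.03,0,0,0],[0.08,0,0,0.02,0,0,0],[0.08,0,0,0.0125,0,0,0],[0.08,0,0,0,0,0,0],[0.08,0,0,0,0,0,0]]'; python3 -c "
from h import *
go(.6190,-.3085,.0035,115-180)"
```

```text
time: 11.82
position: [0.6195, -0.3112, 0.0088]
tool_rot: [3.067, 0.676, 0.002]
ft_force: [0.4, 0.2, 0.4]
grip_width: 0.915
grip_force: 0.0
t 11.8 pos [ 0.6195 -0.3112  0.0088] phi -65.1 tilt 0.11 q7 -0.47 TURN z -0.1 then SHIFT mm [ 0.7 -2.7  5.3] F [0.4 0.2 0.4] w 79.6 g 0.0
```

```bash
python3 -m handwheel '[[0.08,0.0005,-0.0015,0.0045,0,0,0],[0.08,0,0,0,0,0,0],[0.08,0,0,0,0,0,0]]' 15;  python3 -c "
from h import *
go(.6190,-.3085,.0035,115-180)"; python3 -m handwheel '[[0.03,0,0,0,0,0,0],[0.03,0,0,0,0,0,0],[0.03,0,0,0,0,0,0],[0.03,0,0,0,0,0,0],[0.03,0,0,0,0,0,0],[0.03,0,0,0,0,0,0]]' 15;  python3 -c "
from h import *
go(.6190,-.3085,.0035,115-180)"
```

```text
time: 12.2
position: [0.6187, -0.3092, 0.0034]
tool_rot: [3.068, 0.676, 0.001]
ft_force: [0.6, -0.5, 0.2]
grip_width: 0.916
grip_force: 0.0
t 12.2 pos [ 0.6187 -0.3092  0.0034] phi -65.1 tilt 0.02 q7 -0.47 TURN z -0.1 then SHIFT mm [ 0.6 -0.5 -0.1] F [ 0.6 -0.5  0.2] w 79.7 g 0.0
time: 12.95
position: [0.6185, -0.3092, 0.0032]
tool_rot: [-3.068, -0.676, -0.0]
ft_force: [-0.4, -0.1, 0.5]
grip_width: 0.569
grip_force: 15.0
t 12.9 pos [ 0.6185 -0.3092  0.0032] phi -65.2 tilt 0.01 q7 -0.47 TURN z -0.2 then SHIFT mm [ 0.7 -0.4 -0.3] F [-0.4 -0.1  0.5] w 49.5 g 15.0
```

```bash
python3 -m handwheel '[[0.03,0,0,-0.03,0,0,0],[0.03,0,0,-0.04,0,0,0],[0.03,0,0,-0.03,0,0,0],[0.03,0,0,0,0,0,8.9],[0.03,0,0,0,0,0,8.9],[0.03,0,0,0,0,0,0],[0.03,0,0,0,0,0,0]]' 15; python3 -c "
from h import *
go(.5444,.0643,.1,-83)"
```

```text
time: 13.82
position: [0.6185, -0.3091, 0.1029]
tool_rot: [-3.135, -0.197, 0.0]
ft_force: [-0.1, 0.2, -0.3]
grip_width: 0.572
grip_force: 15.0
t 13.8 pos [ 0.6185 -0.3091  0.1029] phi -82.8 tilt 0.02 q7 -0.79 TURN z 0.2 then SHIFT mm [ -28.  -379.6    2.9] F [-0.1  0.2 -0.3] w 49.8 g 15.0
```

```bash
python3 -m handwheel '[[0.03,-0.0035,-0.0475,0,0,0,0.2],[0.03,-0.0035,-0.0475,0,0,0,0],[0.03,-0.0035,-0.0475,0,0,0,0],[0.03,-0.0035,-0.0475,0,0,0,0],[0.03,-0.0035,-0.0475,0,0,0,0],[0.03,-0.0035,-0.0475,0,0,0,0],[0.03,-0.0035,-0.0475,0.01,0,0,0],[0.03,-0.0035,-0.0475,0.01,0,0,0],[0.03,0,0,0.01,0,0,0],[0.03,0,0,0,0,0,0],[0.03,0,0,0,0,0,0],[0.03,0,0,0,0,0,0]]' 15; python3 -c "
from h import *
go(.5444,.0643,.0285,-83)
im,W=cloud('scene'); cv2.imwrite('pics/s2.png',cv2.resize(im[150:270,270:400],None,fx=4.5,fy=4.5,interpolation=cv2.INTER_CUBIC))
"
```

```text
time: 15.32
position: [0.5459, 0.0633, 0.0737]
tool_rot: [3.136, 0.184, 0.002]
ft_force: [1.1, 0.1, -1.2]
grip_width: 0.57
grip_force: 15.0
t 15.3 pos [0.5459 0.0633 0.0737] phi -83.3 tilt 0.06 q7 -1.49 TURN z -0.3 then SHIFT mm [-1.4 -1.2 45.2] F [ 1.1  0.1 -1.2] w 49.6 g 15.0
```

View pics/s2.png

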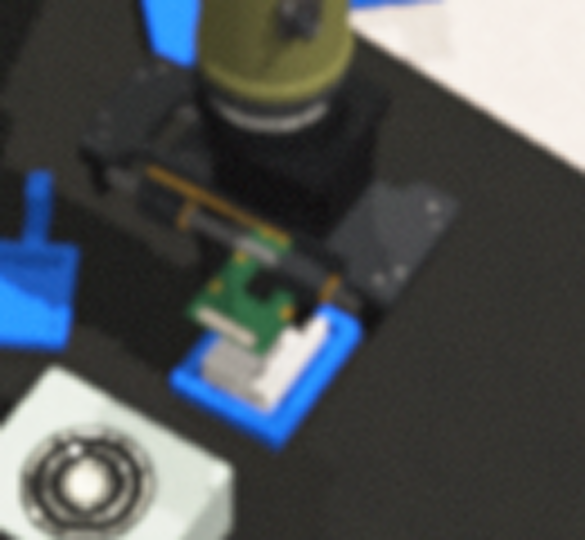

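The crop shows the board at (245,290), level over the sink, with its connector (228,327) toward the bay. Lowering.

```bash
python3 -m handwheel '[[0.03,-0.0017,-0.0006,0.018,0,0,-0.2],[0.03,0,0,0.014,0,0,0],[0.03,0,0,0.007,0,0,0],[0.03,0,0,0.004,0,0,0],[0.03,0,0,0,0,0,0],[0.03,0,0,0,0,0,0],[0.03,0,0,0,0,0,0]]' 15; python3 -c "
from h import *
go(.5438,.0643,.0283,-83)
"
```

```text
time: 16.25
position: [0.5439, 0.0652, 0.0306]
tool_rot: [-3.135, -0.193, -0.001]
ft_force: [-0.4, 0.5, -0.4]
grip_width: 0.573
grip_force: 15.0
t 16.2 pos [0.5439 0.0652 0.0306] phi -82.9 tilt 0.05 q7 -1.46 TURN z 0.1 then SHIFT mm [-0.2  0.9  2.3] F [-0.4  0.5 -0.4] w 49.8 g 15.0
```

```bash
python3 -m handwheel '[[0.03,0,0.0008,0.0015,0,0,0],[0.03,0,0,0.0007,0,0,0],[0.03,0,0,0,0,0,0],[0.03,0,0,0,0,0,0]]' 15; python3 -c "
from h import *
go(.5438,.0643,.0283,-83)
"; python3 -m handwheel '[[0.065,0,0,0,0,0,0],[0.065,0,0,0,0,0,0],[0.065,0,0,0,0,0,0],[0.065,0,0,-0.03,0,0,0],[0.065,0,0,-0.04,0,0,0],[0.065,0,0,-0.03,0,0,0],[0.065,0,0,0,0,0,0],[0.065,0,0,0,0,0,0]]'; python3 -c "
from h import *
go(.4086,.2546,.1,51)
"
```

```text
time: 16.75
position: [0.5437, 0.0642, 0.0281]
tool_rot: [3.136, 0.193, 0.0]
ft_force: [-0.8, -0.1, 2.3]
grip_width: 0.567
grip_force: 15.0
t 16.8 pos [0.5437 0.0642 0.0281] phi -83.0 tilt 0.01 q7 -1.46 TURN z 0.0 then SHIFT mm [ 0.2 -0.1 -0.2] F [-0.8 -0.1  2.3] w 49.3 g 15.0
time: 17.75
position: [0.543, 0.0644, 0.1271]
tool_rot: [-3.136, -0.193, 0.002]
ft_force: [-0.0, -0.2, 0.2]
grip_width: 0.746
grip_force: 0.0
t 17.8 pos [0.543  0.0644 0.1271] phi -82.9 tilt 0.07 q7 -1.52 TURN z -133.9 then SHIFT mm [224.2  63.3  27.1] F [-0.  -0.2  0.2] w 64.9 g 0.0
```

```bash
python3 -m handwheel '[[0.065,0,0,0,0,0,-10.3],[0.065,0,0,0,0,0,-10.3],[0.065,0,0,0,0,0,-10.3],[0.065,0,0,0,0,0,-10.3],[0.065,0,0,0,0,0,-10.3],[0.065,0,0,0,0,0,-10.3],[0.065,0,0,0,0,0,-10.3],[0.065,0,0,0,0,0,-10.3],[0.065,0,0,0,0,0,-10.3],[0.065,0,0,0,0,0,-10.3],[0.065,0,0,0,0,0,-10.3],[0.065,0,0,0,0,0,-10.3]]'; python3 -m handwheel '[[0.065,0,0,0,0,0,-10.3],[0.065,0.0448,0.0127,0,0,0,0],[0.065,0.0448,0.0127,0,0,0,0],[0.065,0.0448,0.0127,0.009,0,0,0],[0.065,0.0448,0.0127,0.009,0,0,0],[0.065,0.0448,0.0127,0.009,0,0,0],[0.065,0,0,0,0,0,0],[0.065,0,0,0,0,0,0],[0.065,0,0,0,0,0,0]]'; python3 -c "
from h import *
go(.4086,.2546,.003,51)
im,W=cloud('top'); np.save('t3.npy',W); a=cv2.resize(im[160:240,240:340],None,fx=4,fy=4,interpolation=cv2.INTER_CUBIC); 
X,Y,Z=W[...,0],W[...,1],W[...,2]
M=(X>.48)&(X<.62)&(Y>.01)&(Y<.13)&(Z>.028)&(Z<.05)
T=W[M]; print('board',rect(T),(T.mean(0)*1e3).round(1))
b=im.astype(int); 
dark=M&(b.max(-1)<75); print('chip',W[dark].mean(0).round(4),dark.sum(), rect(W[dark]))
im2,W2=cloud('scene'); X,Y,Z=W2[...,0],W2[...,1],W2[...,2]
M=(X>.48)&(X<.62)&(Y>.01)&(Y<.13)&(Z>.028)&(Z<.05)
T=W2[M]; print('board',rect(T),(T.mean(0)*1e3).round(1))
c=cv2.resize(im2[180:260,290:370],None,fx=4,fy=4,interpolation=cv2.INTER_CUBIC); cv2.imwrite('pics/t3.png',np.hstack([a,c]))
"
```

```text
time: 19.25
position: [0.5424, 0.0642, 0.126]
tool_rot: [-1.302, -2.856, 0.003]
ft_force: [0.0, 0.6, 0.7]
grip_width: 0.746
grip_force: 0.0
time: 20.38
position: [0.4104, 0.2534, 0.1006]
tool_rot: [1.053, 2.96, -0.001]
ft_force: [-0.1, -0.6, -0.5]
grip_width: 0.748
grip_force: 0.0
t 20.4 pos [0.4104 0.2534 0.1006] phi 50.8 tilt 0.04 q7 0.29 TURN z -0.2 then SHIFT mm [ 2.1 -0.2 97.6] F [-0.1 -0.6 -0.5] w 65.1 g 0.0
board (array([544.4,  63.1]), array([75.7, 49.8]), 6.4) [544.4  63.   34.8]
chip [0.5433 0.0622 0.0382] 22 (array([544. ,  62.6]), array([13.4, 12.4]), 15.2)
board (array([543.4,  63. ]), array([79.4, 51.6]), 7.3) [545.6  63.4  33.5]
```

View pics/t3.png

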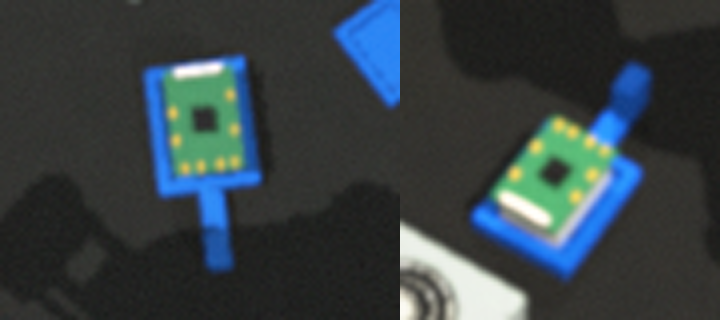

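The pictures show the module square on the sink, with the chip at (204,119) in the left view and (553,172) in the right. Its centre is within 1 mm of the sink's. Now the can.

```bash
python3 -m handwheel '[[0.065,0.0018,-0.0002,0.03,0,0,-0.2],[0.065,0,0,0.03,0,0,0],[0.065,0,0,0.02,0,0,0],[0.065,0,0,0.0145,0,0,0],[0.065,0,0,0,0,0,0],[0.065,0,0,0,0,0,0],[0.065,0,0,0,0,0,0]]'; python3 -c "
from h import *
go(.4087,.2546,.0035,51)"
```

```text
time: 21.35
position: [0.4089, 0.2562, 0.0074]
tool_rot: [1.045, 2.962, 0.003]
ft_force: [-0.9, -1.0, 0.5]
grip_width: 0.75
grip_force: 0.0
t 21.4 pos [0.4089 0.2562 0.0074] phi 51.1 tilt 0.11 q7 0.30 TURN z 0.1 then SHIFT mm [-0.8 -1.4  3.9] F [-0.9 -1.   0.5] w 65.2 g 0.0
```

```bash
python3 -m handwheel '[[0.065,-0.0005,-0.0008,0.003,0,0,0],[0.065,0,0,0,0,0,0],[0.065,0,0,0,0,0,0]]'; python3 -c "
from h import *
go(.4087,.2546,.0035,51)"; python3 -m handwheel '[[0.02,0,0,0,0,0,0],[0.02,0,0,0,0,0,0],[0.02,0,0,0,0,0,0],[0.02,0,0,0,0,0,0],[0.02,0,0,0,0,0,0],[0.02,0,0,0,0,0,0]]' 12; python3 -c "
from h import *
go(.4087,.2546,.0035,51)"; python3 -m handwheel '[[0.02,0,0,-0.03,0,0,0],[0.02,0,0,-0.04,0,0,0],[0.02,0,0,-0.04,0,0,0],[0.02,0,0,0,0,0,-9.2],[0.02,0,0,0,0,0,-9.2],[0.02,0,0,0,0,0,-9.2],[0.02,0,0,0,0,0,-9.2],[0.02,0,0,0,0,0,-9.2],[0.02,0,0,0,0,0,0],[0.02,0,0,0,0,0,0]]' 12; python3 -c "
from h import *
go(.5444,.0642,.09,97)"
```

```text
time: 21.72
position: [0.408, 0.2548, 0.0035]
tool_rot: [1.045, 2.963, 0.0]
ft_force: [0.5, 0.4, 0.9]
grip_width: 0.746
grip_force: 0.0
t 21.7 pos [0.408  0.2548 0.0035] phi 51.1 tilt 0.01 q7 0.31 TURN z 0.1 then SHIFT mm [-0.6  0.2  0. ] F [0.5 0.4 0.9] w 64.9 g 0.0
time: 22.48
position: [0.4081, 0.2548, 0.0035]
tool_rot: [1.045, 2.963, 0.0]
ft_force: [0.3, 0.1, -0.8]
grip_width: 0.414
grip_force: 12.0
t 22.5 pos [0.4081 0.2548 0.0035] phi 51.1 tilt 0.01 q7 0.31 TURN z 0.1 then SHIFT mm [-0.6  0.2 -0. ] F [ 0.3  0.1 -0.8] w 36.0 g 12.0
time: 23.72
position: [0.408, 0.2547, 0.1134]
tool_rot: [0.192, -3.136, 0.0]
ft_force: [0.1, 0.1, 0.5]
grip_width: 0.411
grip_force: 12.0
t 23.7 pos [0.408  0.2547 0.1134] phi 97.0 tilt 0.00 q7 1.08 TURN z -0.0 then SHIFT mm [-112.2 -205.7   23.4] F [0.1 0.1 0.5] w 35.8 g 12.0
```

```bash
python3 -m handwheel '[[0.02,-0.0187,-0.0343,0,0,0,0],[0.02,-0.0187,-0.0343,0,0,0,0],[0.02,-0.0187,-0.0343,0,0,0,0],[0.02,-0.0187,-0.0343,0,0,0,0],[0.02,-0.0187,-0.0343,0.01,0,0,0],[0.02,-0.0187,-0.0343,0.01,0,0,0],[0.02,0,0,0.01,0,0,0],[0.02,0,0,0,0,0,0],[0.02,0,0,0,0,0,0],[0.02,0,0,0,0,0,0]]' 12; python3 -c "
from h import *
go(.5439,.0642,.0378,97)"
```

```text
time: 24.98
position: [0.545, 0.0657, 0.084]
tool_rot: [-0.198, 3.135, 0.001]
ft_force: [0.0, -0.3, -1.7]
grip_width: 0.409
grip_force: 12.0
t 25.0 pos [0.545  0.0657 0.084 ] phi 97.2 tilt 0.06 q7 1.59 TURN z 0.2 then SHIFT mm [ 1.2 -1.4 46.2] F [ 0.  -0.3 -1.7] w 35.6 g 12.0
```

```bash
python3 -m handwheel '[[0.02,0.0008,-0.0008,0.018,0,0,0],[0.02,0,0,0.014,0,0,0],[0.02,0,0,0.007,0,0,0],[0.02,0,0,0.004,0,0,0],[0.02,0,0,0,0,0,0],[0.02,0,0,0,0,0,0],[0.02,0,0,0,0,0,0]]' 12; python3 -c "
from h import *
go(.5439,.0642,.0378,97)"
```

```text
time: 25.85
position: [0.5447, 0.0637, 0.0409]
tool_rot: [-0.196, 3.135, 0.0]
ft_force: [-0.1, -0.5, -1.0]
grip_width: 0.414
grip_force: 12.0
t 25.9 pos [0.5447 0.0637 0.0409] phi 97.1 tilt 0.06 q7 1.61 TURN z 0.1 then SHIFT mm [0.7 0.5 3.1] F [-0.1 -0.5 -1. ] w 36.0 g 12.0
```

```bash
python3 -m handwheel '[[0.02,0.0006,0.0004,0.002,0,0,0],[0.02,0,0,0.001,0,0,0],[0.02,0,0,0,0,0,0],[0.02,0,0,0,0,0,0]]' 12; python3 -c "
from h import *
go(.5439,.0642,.0375,97)"; python3 -m handwheel '[[0.055,0,0,0,0,0,0],[0.055,0,0,0,0,0,0],[0.055,0,0,0,0,0,0],[0.055,0,0,-0.03,0,0,0],[0.055,0,0,-0.04,0,0,0],[0.055,0,0,-0.03,0,0,0],[0.055,0,0,0,0,0,0],[0.055,0,0,0,0,0,0]]'; python3 -c "
from h import *
go(.4532,.0545,.09,97)"
```

```text
time: 26.35
position: [0.5436, 0.064, 0.0375]
tool_rot: [-0.196, 3.135, 0.0]
ft_force: [-0.6, 0.1, 0.9]
grip_width: 0.414
grip_force: 12.0
t 26.4 pos [0.5436 0.064  0.0375] phi 97.2 tilt 0.01 q7 1.61 TURN z 0.2 then SHIFT mm [-0.3  0.1  0. ] F [-0.6  0.1  0.9] w 36.0 g 12.0
time: 27.35
position: [0.543, 0.0639, 0.1366]
tool_rot: [0.196, -3.134, 0.0]
ft_force: [-0.7, -0.3, -0.4]
grip_width: 0.634
grip_force: 0.0
t 27.4 pos [0.543  0.0639 0.1366] phi 97.1 tilt 0.07 q7 1.58 TURN z 0.1 then SHIFT mm [90.3  1.6 46.6] F [-0.7 -0.3 -0.4] w 55.2 g 0.0
```

```bash
python3 -m handwheel '[[0.055,0.03,0.0005,0,0,0,0],[0.055,0.03,0.0005,0.01,0,0,0],[0.055,0.03,0.0006,0.01,0,0,0],[0.055,0,0,0,0,0,0],[0.055,0,0,0,0,0,0],[0.055,0,0,0,0,0,0]]'; python3 -c "
from h import *
go(.4532,.0545,.01,97)
im2,W2=cloud('scene'); im,W=cloud('top')
for w in (W,W2):
  X,Y,Z=w[...,0],w[...,1],w[...,2]
  M=(X>.5)&(X<.6)&(Y>.02)&(Y<.11)&(Z>.042)&(Z<.06)
  T=w[M]; print('can',rect(T),(T.mean(0)*1e3).round(1))
  M=(X>.5)&(X<.6)&(Y>.02)&(Y<.11)&(Z>.028)&(Z<.06)
  T=w[M]; print('board',rect(T))
a=cv2.resize(im[150:240,240:340],None,fx=4,fy=4,interpolation=cv2.INTER_CUBIC)
c=cv2.resize(im2[160:250,280:380],None,fx=4,fy=4,interpolation=cv2.INTER_CUBIC); cv2.imwrite('pics/t4.png',np.hstack([a,c]))
"
```

```text
time: 28.1
position: [0.455, 0.0544, 0.1175]
tool_rot: [-0.196, 3.135, -0.0]
ft_force: [0.5, -0.3, -0.4]
grip_width: 0.633
grip_force: 0.0
t 28.1 pos [0.455  0.0544 0.1175] phi 97.1 tilt 0.03 q7 1.52 TURN z 0.1 then SHIFT mm [  1.8   0.3 107.5] F [ 0.5 -0.3 -0.4] w 55.1 g 0.0
can (array([0., 0.]), array([0., 0.]), 0.0) [nan nan nan]
board (array([0., 0.]), array([0., 0.]), 0.0)
can (array([543.5,  62.3]), array([49.3, 36.7]), 7.5) [544.   63.3  46.9]
board (array([544.3,  62.5]), array([78.4, 51.9]), 6.7)<string>:8: RuntimeWarning: Mean of empty slice.
  ret = um.true_divide(
```

View pics/t4.png

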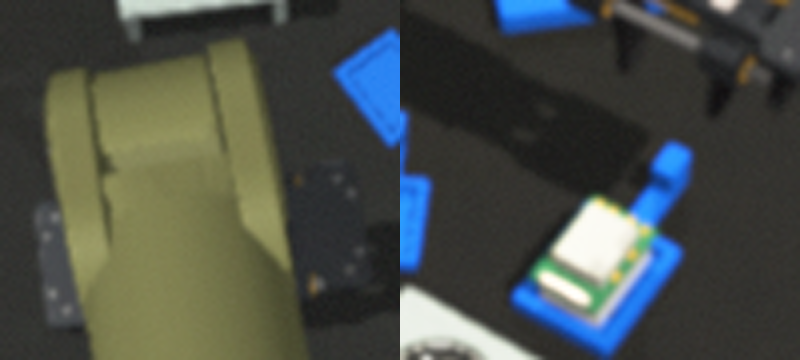

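The right view shows the can at (597,240), centred on the board and clear of the connector (562,285). In the left view the arm hides the stack. The stack is done; next I grip the block.

```bash
python3 -m handwheel '[[0.055,0.0015,0.0003,0.035,0,0,0],[0.055,0,0,0.035,0,0,0],[0.055,0,0,0.02,0,0,0],[0.055,0,0,0.0135,0,0,0],[0.055,0,0,0,0,0,0],[0.055,0,0,0,0,0,0],[0.055,0,0,0,0,0,0]]'; python3 -c "
from h import *
go(.4532,.0548,.012,97)"
```

```text
time: 29.08
position: [0.4535, 0.0547, 0.0149]
tool_rot: [-0.196, 3.134, 0.001]
ft_force: [-0.0, -0.7, -0.5]
grip_width: 0.63
grip_force: 0.0
t 29.1 pos [0.4535 0.0547 0.0149] phi 97.1 tilt 0.11 q7 1.56 TURN z 0.1 then SHIFT mm [0.3 0.2 2.9] F [-0.  -0.7 -0.5] w 54.8 g 0.0
```

```bash
python3 -m handwheel '[[0.04,0,0,0.002,0,0,0],[0.03,0,0,0,0,0,0],[0.024,0,0,0,0,0,0],[0.02,0,0,0,0,0,0],[0.016,0,0,0,0,0,0],[0.012,0,0,0,0,0,0],[0.005,0,0,0,0,0,0],[0.005,0,0,0,0,0,0],[0.005,0,0,0,0,0,0]]' 15; python3 -c "
from h import *
go(.4532,.0548,.012,97)
im2,W2=cloud('scene')
for w in (W2,):
  X,Y,Z=w[...,0],w[...,1],w[...,2]
  M=(X>.5)&(X<.6)&(Y>.02)&(Y<.11)&(Z>.028)&(Z<.06)
  T=w[M]; print('board',rect(T)); M=(X>.48)&(X<.62)&(Y>.0)&(Y<.13)&(Z>.008)&(Z<.06)
  f=np.radians(7);e=np.array([np.cos(f),np.sin(f)]); q=np.array([-e[1],e[0]]);T=w[M][:,:2]*1e3;print(np.percentile(T@e,[1,99]),np.percentile(T@q,[1,99]))
"
```

```text
time: 30.2
position: [0.4526, 0.0547, 0.012]
tool_rot: [0.196, -3.135, -0.0]
ft_force: [-0.2, 1.5, -0.4]
grip_width: 0.182
grip_force: 15.0
t 30.2 pos [0.4526 0.0547 0.012 ] phi 97.2 tilt 0.02 q7 1.57 TURN z 0.2 then SHIFT mm [-0.6 -0.  -0. ] F [-0.2  1.5 -0.4] w 15.8 g 15.0
board (array([544.7,  62.8]), array([79.5, 50.5]), 7.2)
[487.74166778 594.35384965] [-36.71955436  34.24269082]
```

```bash
python3 -m handwheel '[[0.005,0,-0.002,0,0,0,0],[0.005,0,-0.004,0,0,0,0],[0.005,0,-0.005,0,0,0,0],[0.005,0,-0.004,0,0,0,0],[0.005,0,-0.002,0,0,0,0],[0.005,0,-0.001,0,0,0,0],[0.005,0,0,0,0,0,0],[0.005,0,0,0,0,0,0],[0.005,0,0,0,0,0,0]]' 15; python3 -c "
from h import *
go(.4548,.0367,.012,97)
im2,W2=cloud('scene')
w=W2; X,Y,Z=w[...,0],w[...,1],w[...,2]
T=w[(X>.5)&(X<.6)&(Y>.0)&(Y<.11)&(Z>.028)&(Z<.06)]; print('board',rect(T)); 
M=(X>.48)&(X<.62)&(Y>-.02)&(Y<.13)&(Z>.008)&(Z<.06); print('tray',rect(w[M&(Z<.02)]))
f=np.radians(7);e=np.array([np.cos(f),np.sin(f)]); q=np.array([-e[1],e[0]]);T=w[M][:,:2]*1e3;print(np.percentile(T@e,[1,99]),np.percentile(T@q,[1,99]))
cv2.imwrite('pics/s5.png',cv2.resize(im2[160:300,250:400],None,fx=4,fy=4,interpolation=cv2.INTER_CUBIC))
"
```

```text
time: 31.38
position: [0.4549, 0.0364, 0.012]
tool_rot: [-0.196, 3.135, -0.0]
ft_force: [0.1, 1.5, -0.1]
grip_width: 0.184
grip_force: 15.1
t 31.4 pos [0.4549 0.0364 0.012 ] phi 97.1 tilt 0.02 q7 1.61 TURN z 0.1 then SHIFT mm [ 0.1  0.3 -0. ] F [ 0.1  1.5 -0.1] w 16.0 g 15.1
board (array([546.4,  44.6]), array([78. , 52.4]), 7.4)
tray (array([537.2,  46. ]), array([116.3,  74.3]), 7.3)
[488.85723386 594.18476701] [-54.28654297  16.84894057]
```

View pics/s5.png

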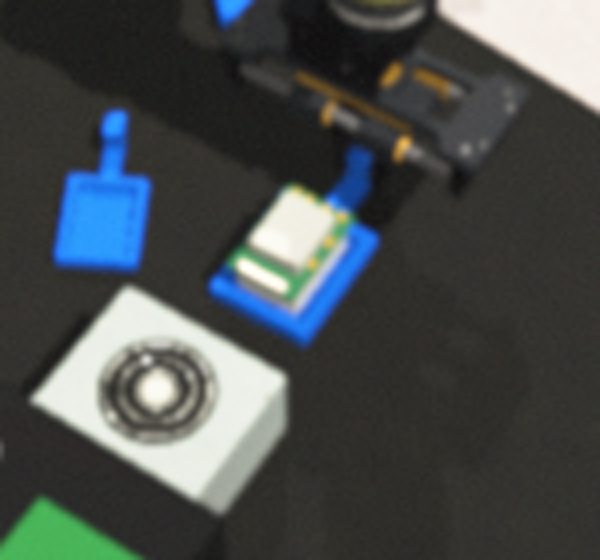

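The tray is lined up with the mouth: 0.8 mm off laterally and 0.2° in yaw, with the stack still centred at about crop (290,235). Sliding in.

```bash
python3 -m handwheel '[[0.005,-0.003,-0.0004,0,0,0,0],[0.005,-0.006,-0.0004,0,0,0,0],[0.005,-0.009,0,0,0,0,0],[0.005,-0.009,0,0,0,0,0],[0.005,-0.009,0,0,0,0,0],[0.005,-0.009,0,0,0,0,0],[0.005,-0.008,0,0,0,0,0],[0.005,-0.004,0,0,0,0,0],[0.005,-0.002,0,0,0,0,0],[0.005,0,0,0,0,0,0],[0.005,0,0,0,0,0,0]]' 15; python3 -c "
from h import *
f=np.radians(7);e=np.array([np.cos(f),np.sin(f)]); q=np.array([-e[1],e[0]]);t=np.array([.4549,.0364])+.152*e-.0008*q
go(t[0],t[1],.012,97)
w=cloud('scene')[1]; X,Y,Z=w[...,0],w[...,1],w[...,2]
A=X*e[0]+Y*e[1];B=X*q[0]+Y*q[1]
m=(A>.53)&(A<.652)&(abs(B+.019)<.04)&(Z>.02)&(Z<.0565); print('stack',rect(w[m]))
"
```

```text
time: 32.8
position: [0.5093, 0.0414, 0.0116]
tool_rot: [0.193, -3.126, 0.002]
ft_force: [-10.3, -1.4, 11.1]
grip_width: 0.184
grip_force: 15.0
t 32.8 pos [0.5093 0.0414 0.0116] phi 97.0 tilt 0.54 q7 1.65 TURN z 0.0 then SHIFT mm [-97.4   0.9  -0.4] F [-10.3  -1.4  11.1] w 16.0 g 15.0
stack (array([598.6,  48. ]), array([75.2, 52.3]), 6.6)
```

The force rose to -10 N in x and +11 N in z. I'll look before pushing on.

```bash
python3 -m handwheel '[[0.005,0,0,0,0,0,0],[0.005,0,0,0,0,0,0]]'; python3 -c "
from h import *
im2,W2=cloud('scene')
s=ctrl.get_state(); print(np.round(s['torque'],2), np.round(s['tool_rot'],3))
cv2.imwrite('pics/s6.png',cv2.resize(im2[160:300,250:400],None,fx=4,fy=4,interpolation=cv2.INTER_CUBIC))
"
```

```text
time: 33.1
position: [0.5094, 0.0414, 0.0116]
tool_rot: [0.192, -3.126, 0.002]
ft_force: [-10.8, -0.6, 10.2]
grip_width: 0.182
grip_force: 15.0
[-0.23  2.45  0.05] [ 1.930e-01 -3.126e+00  2.000e-03]
```

View pics/s6.png

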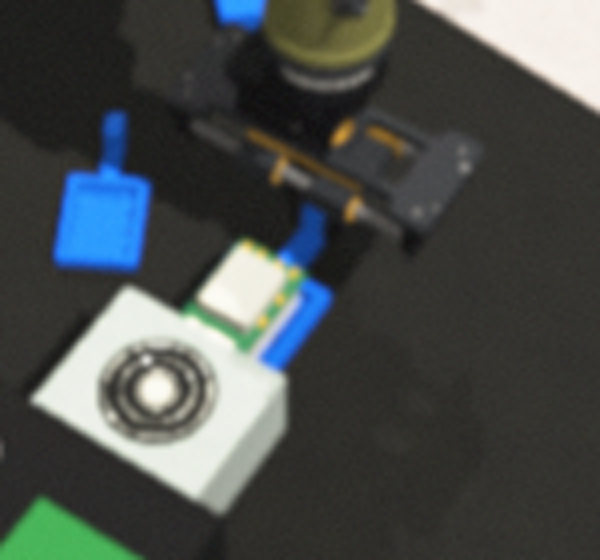

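```bash
python3 -c "
from h import *
f=np.radians(7);e=np.array([np.cos(f),np.sin(f)]); q=np.array([-e[1],e[0]])
W=np.load('top.npy'); im=np.load('top_im.npy')
A=(W[...,0]*e[0]+W[...,1]*e[1])*1e3;B=(W[...,0]*q[0]+W[...,1]*q[1])*1e3;Z=W[...,2]*1e3
for v in range(148,166): print(v,' '.join('%d/%d/%d'%(A[v,u],B[v,u],Z[v,u]) for u in (268,270,272,274,276,290,304,306,308,310,312,314)))
cv2.imwrite('pics/m.png',cv2.resize(im[110:170,250:330],None,fx=9,fy=9,interpolation=cv2.INTER_CUBIC))
"
```

```text
148 688/47/1 667/37/65 665/32/66 665/26/67 664/20/68 660/-17/60 653/-56/67 653/-62/65 651/-68/67 651/-73/67 670/-81/0 669/-87/0
149 684/48/2 663/37/67 662/32/67 661/26/67 661/21/67 656/-17/65 651/-56/63 650/-62/63 650/-67/62 650/-73/59 666/-81/4 666/-87/2
150 682/48/0 660/38/67 661/32/63 660/27/64 658/21/67 654/-17/62 667/-57/1 666/-63/0 662/-68/12 650/-73/49 664/-80/0 663/-86/0
151 679/49/0 659/38/62 657/33/66 656/27/65 656/22/65 650/-16/67 665/-56/-1 663/-62/0 662/-68/1 650/-73/39 661/-80/1 659/-86/2Traceback (most recent call last):
  File "<string>", line 6, in <module>
    for v in range(148,166): print(v,' '.join('%d/%d/%d'%(A[v,u],B[v,u],Z[v,u]) for u in (268,270,272,274,276,290,304,306,308,310,312,314)))
                                     ~~~~~~~~^^^^^^^^^^^^^^^^^^^^^^^^^^^^^^^^^^^^^^^^^^^^^^^^^^^^^^^^^^^^^^^^^^^^^^^^^^^^^^^^^^^^^^^^^^^^^^
  File "<string>", line 6, in <genexpr>
    for v in range(148,166): print(v,' '.join('%d/%d/%d'%(A[v,u],B[v,u],Z[v,u]) for u in (268,270,272,274,276,290,304,306,308,310,312,314)))
                                              ~~~~~~~~~~^~~~~~~~~~~~~~~~~~~~~~~
ValueError: cannot convert float NaN to integer
```

```bash
python3 -m handwheel '[[0.005,0,0,-0.0015,0,0,0],[0.005,0,0,0,0,0,0],[0.005,0,0,0,0,0,0]]'; python3 -c "
from h import *
go(.5093,.0414,.012,97)
f=np.radians(7);e=np.array([np.cos(f),np.sin(f)]); q=np.array([-e[1],e[0]])
for n in ('top','scene'):
  W=np.load(n+'.npy').reshape(-1,3)
  A=(W[:,0]*e[0]+W[:,1]*e[1])*1e3;B=(W[:,0]*q[0]+W[:,1]*q[1])*1e3;Z=W[:,2]*1e3
  m=(A>605)&(A<690)&(B>-70)&(B<31)&(Z<56)
  for a in range(605,690,6):
    k=m&(A>=a)&(A<a+6); print(n,a,k.sum(),np.percentile(Z[k],[5,50,95,100]).round(1) if k.sum() else '', (B[k&(Z>3)].round()[:8]))
"
```

```text
time: 33.52
position: [0.5131, 0.0425, 0.0129]
tool_rot: [0.195, -3.135, 0.001]
ft_force: [-1.4, -0.5, -4.2]
grip_width: 0.182
grip_force: 15.0
t 33.5 pos [0.5131 0.0425 0.0129] phi 97.1 tilt 0.07 q7 1.64 TURN z 0.1 then SHIFT mm [ 3.9 -0.6  0.9] F [-1.4 -0.5 -4.2] w 15.8 g 15.0
top 605 67 [-3.5  0.3  3.5  6.2] [-70.  -2.  -5. -11. -22. -25.  24.]
top 611 70 [-2.8  0.7  4.   6.5] [-62. -44. -50. -53. -12. -21. -47. -32.]
top 617 68 [-2.8  0.5  4.4  5.9] [-57.   2.   8.   3.  -9.  26.  15.]
top 623 69 [-3.2  0.9  4.8  8.5] [-70. -49. -31. -54.   4. -22. -34.  10.]
top 629 61 [-2.9  0.4  3.6  7. ] [-11. -23.  15.   1. -16.   7.]
top 635 71 [-3.7  0.6  4.5  6.2] [-69. -42. -48. -65. -44.  -0.  -6. -26.]
top 641 68 [-2.9  0.8  3.8  5.9] [-46.  -7. -10. -13.  -1.]
top 647 64 [-2.5  0.2  3.6  5.5] [-55.  -8. -19.  -1.  28.  25.   8.]
top 653 69 [-3.1  0.9  4.1  6.1] [-50. -62. -23. -26. -64. -32.  28.  22.]
top 659 67 [-3.7  0.2  4.1 12.1] [-69. -48. -60. -36. -45. -12. -24. -27.]
top 665 37 [-3.3  0.1  3.2  5.5] [-54. -30. -36.]
top 671 0  []
top 677 0  []
top 683 0  []
top 689 0  []
scene 605 80 [-3.8 -1.1  2.8  4.3] [-19. -12.  18.  24.]
scene 611 71 [-3.9 -0.8  2.9  4.1] [-36. -17.  10.]
scene 617 27 [-3.7  0.5  2.7  3.2] [-64.]
scene 623 4 [-2.2 -1.3  0.2  0.5] []
scene 629 4 [-1.   0.7  2.7  3. ] [30.]
scene 635 0  []
scene 641 0  []
scene 647 0  []
scene 653 0  []
scene 659 0  []
scene 665 0  []
scene 671 0  []
scene 677 0  []
scene 683 0  []
scene 689 0  []
```

It was only the tool pressing down and jamming; the floor ahead is clear. Easing the height freed the tray, so I'll continue in short strokes, watching Fz.

```bash
python3 -m handwheel '[[0.005,0,0,0.0004,0,0,0],[0.005,0,0,0,0,0,0],[0.005,-0.003,-0.0002,0,0,0,0],[0.005,-0.006,-0.0002,0,0,0,0],[0.005,-0.007,-0.0002,0,0,0,0],[0.005,-0.006,0,0,0,0,0],[0.005,-0.003,0,0,0,0,0],[0.005,0,0,0,0,0,0],[0.005,0,0,0,0,0,0]]' 15; python3 -c "
from h import *
f=np.radians(7);e=np.array([np.cos(f),np.sin(f)]); q=np.array([-e[1],e[0]]);t=np.array([.4549,.0364])+.152*e-.0008*q
go(t[0],t[1],.012,97)
"
```

```text
time: 34.65
position: [0.5392, 0.0458, 0.0134]
tool_rot: [-0.196, 3.134, 0.0]
ft_force: [1.4, -0.8, -4.1]
grip_width: 0.183
grip_force: 15.0
t 34.6 pos [0.5392 0.0458 0.0134] phi 97.1 tilt 0.11 q7 1.66 TURN z 0.1 then SHIFT mm [-67.2   0.1   1.4] F [ 1.4 -0.8 -4.1] w 15.9 g 15.0
```

```bash
python3 -m handwheel '[[0.005,0,0,0.0008,0,0,0],[0.005,0,0,0,0,0,0],[0.005,0,0,0,0,0,0]]' 15; python3 -c "
from h import *
f=np.radians(7);e=np.array([np.cos(f),np.sin(f)]); q=np.array([-e[1],e[0]]);t=np.array([.4549,.0364])+.152*e-.0008*q
go(t[0],t[1],.012,97)
for n in ('scene',):
  im,w=cloud(n); A=w[...,0]*e[0]+w[...,1]*e[1];B=w[...,0]*q[0]+w[...,1]*q[1];Z=w[...,2]
  k=(A>.57)&(A<.66)&(abs(B+.0195)<.04)&(Z>.01)&(Z<.06)
  print(rect(w[k&(Z>.027)]), np.percentile(Z[k&(Z>.042)]*1e3,[20,50,80]))
  cv2.imwrite('pics/s7.png',cv2.resize(im[190:290,270:380],None,fx=5,fy=5,interpolation=cv2.INTER_CUBIC))
"
```

```text
time: 35.02
position: [0.5391, 0.0458, 0.0127]
tool_rot: [-0.196, 3.134, 0.0]
ft_force: [1.7, 0.3, -2.6]
grip_width: 0.184
grip_force: 15.0
t 35.0 pos [0.5391 0.0458 0.0127] phi 97.1 tilt 0.09 q7 1.66 TURN z 0.1 then SHIFT mm [-67.3   0.1   0.7] F [ 1.7  0.3 -2.6] w 16.0 g 15.0
(array([615.7,  51.7]), array([52. , 47.9]), -85.6) [45.65190698 47.29247788 49.05189869]
```

View pics/s7.png

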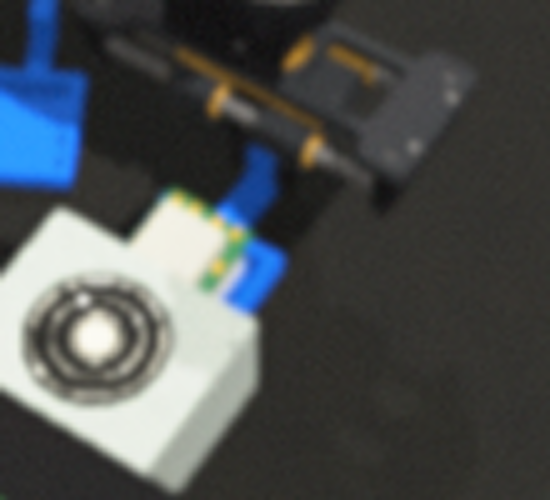

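The crop shows the tray partly under the roof. The can at (185,245) and the board sit square and undisturbed. Continuing in.

```bash
python3 -m handwheel '[[0.005,-0.003,0,0.0004,0,0,0],[0.005,-0.006,0,0,0,0,0],[0.005,-0.007,0,0,0,0,0],[0.005,-0.006,0,0,0,0,0],[0.005,-0.003,0,0,0,0,0],[0.005,0,0,0,0,0,0],[0.005,0,0,0,0,0,0]]' 15; python3 -c "
from h import *
f=np.radians(7);e=np.array([np.cos(f),np.sin(f)]); q=np.array([-e[1],e[0]]);t=np.array([.4549,.0364])+.152*e-.0008*q
go(t[0],t[1],.012,97)
"
```

```text
time: 35.95
position: [0.5613, 0.0485, 0.0116]
tool_rot: [0.195, -3.131, 0.0]
ft_force: [-5.2, 0.0, 3.4]
grip_width: 0.181
grip_force: 15.0
t 36.0 pos [0.5613 0.0485 0.0116] phi 97.1 tilt 0.25 q7 1.67 TURN z 0.1 then SHIFT mm [-44.9   0.2  -0.4] F [-5.2  0.   3.4] w 15.8 g 15.0
```

```bash
python3 -m handwheel '[[0.005,0,0,-0.0004,0,0,0],[0.005,-0.004,0,0,0,0,0],[0.005,-0.007,0,0,0,0,0],[0.005,-0.006,0,0,0,0,0],[0.005,-0.004,0,0,0,0,0],[0.005,0,0,0,0,0,0],[0.005,0,0,0,0,0,0]]' 15; python3 -c "
from h import *
f=np.radians(7);e=np.array([np.cos(f),np.sin(f)]); q=np.array([-e[1],e[0]]);t=np.array([.4549,.0364])+.152*e-.0008*q
go(t[0],t[1],.012,97)
"
```

```text
time: 36.83
position: [0.5849, 0.0515, 0.0126]
tool_rot: [-0.196, 3.134, 0.0]
ft_force: [0.4, 0.1, -4.6]
grip_width: 0.184
grip_force: 15.0
t 36.8 pos [0.5849 0.0515 0.0126] phi 97.1 tilt 0.11 q7 1.67 TURN z 0.1 then SHIFT mm [-21.2   0.    0.6] F [ 0.4  0.1 -4.6] w 16.0 g 15.0
```

```bash
python3 -m handwheel '[[0.005,0,0,0.0005,0,0,0],[0.005,-0.003,0,0,0,0,0],[0.005,-0.005,0,0,0,0,0],[0.005,-0.005,0,0,0,0,0],[0.005,-0.003,0,0,0,0,0],[0.005,0,0,0,0,0,0],[0.005,0,0,0,0,0,0]]' 15; python3 -c "
from h import *
f=np.radians(7);e=np.array([np.cos(f),np.sin(f)]); q=np.array([-e[1],e[0]]);t=np.array([.4549,.0364])+.152*e-.0008*q
go(t[0],t[1],.012,97)
"
```

```text
time: 37.7
position: [0.6006, 0.0535, 0.0119]
tool_rot: [-0.196, 3.134, 0.0]
ft_force: [0.3, 0.1, -3.1]
grip_width: 0.184
grip_force: 15.0
t 37.7 pos [0.6006 0.0535 0.0119] phi 97.1 tilt 0.09 q7 1.68 TURN z 0.1 then SHIFT mm [-5.3  0.  -0.1] F [ 0.3  0.1 -3.1] w 16.0 g 15.0
```

```bash
python3 -m handwheel '[[0.005,-0.0015,0,0.0002,0,0,0],[0.005,-0.0015,0,0,0,0,0],[0.005,-0.0015,0,0,0,0,0],[0.005,0,0,0,0,0,0],[0.005,0,0,0,0,0,0]]' 15; python3 -c "
from h import *
go(.6058,.0541,.012,97)"; python3 -m handwheel '[[0.005,-0.001,0,0,0,0,0],[0.005,-0.001,0,0,0,0,0],[0.005,0,0,0,0,0,0],[0.005,0,0,0,0,0,0]]' 15; python3 -c "
from h import *
go(.6058,.0541,.012,97)"
```

```text
time: 38.33
position: [0.6043, 0.054, 0.0117]
tool_rot: [0.196, -3.135, -0.0]
ft_force: [-4.0, -0.9, 0.1]
grip_width: 0.178
grip_force: 15.0
t 38.3 pos [0.6043 0.054  0.0117] phi 97.1 tilt 0.00 q7 1.68 TURN z 0.1 then SHIFT mm [-1.5 -0.1 -0.3] F [-4.  -0.9  0.1] w 15.5 g 15.0
time: 38.83
position: [0.6062, 0.0542, 0.0117]
tool_rot: [0.196, -3.135, -0.0]
ft_force: [-5.3, -0.0, 2.0]
grip_width: 0.181
grip_force: 15.0
t 38.8 pos [0.6062 0.0542 0.0117] phi 97.1 tilt 0.02 q7 1.68 TURN z 0.1 then SHIFT mm [ 0.4 -0.  -0.3] F [-5.3 -0.   2. ] w 15.8 g 15.0
```

```bash
for i in 1; do python3 -m handwheel '[[0.005,-0.001,0,-0.0002,0,0,0],[0.005,-0.001,0,0,0,0,0],[0.005,0,0,0,0,0,0],[0.005,0,0,0,0,0,0]]' 15; done; python3 -c "
from h import *
go(.6058,.0541,.012,97)"; python3 -m handwheel '[[0.005,-0.001,0,0,0,0,0],[0.005,-0.001,0,0,0,0,0],[0.005,0,0,0,0,0,0],[0.005,0,0,0,0,0,0]]' 15; python3 -c "
from h import *
go(.6058,.0541,.012,97)
w=cloud('scene')[1];f=np.radians(7);e=np.array([np.cos(f),np.sin(f)]); q=np.array([-e[1],e[0]])
A=w[...,0]*e[0]+w[...,1]*e[1];B=w[...,0]*q[0]+w[...,1]*q[1];Z=w[...,2]
k=(A>.62)&(A<.66)&(abs(B+.0195)<.045)&(Z>.009)&(Z<.055)
print(k.sum(), [np.percentile(A[k&(Z>lo)&(Z<hi)]*1e3,[0,5]) if (k&(Z>lo)&(Z<hi)).any() else None for lo,hi in ((.009,.018),(.027,.038),(.042,.055))])"
```

```text
time: 39.33
position: [0.6066, 0.0542, 0.0116]
tool_rot: [0.195, -3.132, -0.0]
ft_force: [-8.7, -2.0, 4.8]
grip_width: 0.179
grip_force: 15.0
t 39.3 pos [0.6066 0.0542 0.0116] phi 97.1 tilt 0.21 q7 1.68 TURN z 0.1 then SHIFT mm [ 0.8 -0.  -0.4] F [-8.7 -2.   4.8] w 15.6 g 15.0
time: 39.83
position: [0.6067, 0.0543, 0.0116]
tool_rot: [0.195, -3.128, -0.0]
ft_force: [-12.8, -1.5, 9.3]
grip_width: 0.181
grip_force: 15.0
t 39.8 pos [0.6067 0.0543 0.0116] phi 97.1 tilt 0.45 q7 1.68 TURN z 0.1 then SHIFT mm [ 0.9 -0.  -0.4] F [-12.8  -1.5   9.3] w 15.8 g 15.0
36 [array([620.03358548, 620.08614782]), array([620.00987807, 620.04247101]), array([620.40159428, 620.41954077])]
```

```bash
python3 -m handwheel '[[0.005,0,0,-0.0007,0,0,0],[0.005,0,0,0,0,0,0],[0.005,0,0,0,0,0,0],[0.005,0,0,0,0,0,0]]' 15; python3 -c "
from h import *
go(.6058,.0541,.012,97)"
```

```text
time: 40.38
position: [0.6067, 0.0543, 0.0116]
tool_rot: [0.195, -3.128, 0.0]
ft_force: [-11.8, -1.5, 5.0]
grip_width: 0.182
grip_force: 15.0
t 40.4 pos [0.6067 0.0543 0.0116] phi 97.1 tilt 0.44 q7 1.68 TURN z 0.1 then SHIFT mm [ 0.9 -0.1 -0.4] F [-11.8  -1.5   5. ] w 15.9 g 15.0
```

```bash
python3 -m handwheel '[[0.005,0,0,-0.0005,0,0,0],[0.005,0,0,0,0,0,0],[0.005,0,0,0,0,0,0]]' 15; python3 -c "
from h import *
go(.6058,.0541,.012,97)";  python3 -m handwheel '[[0.005,0.001,0,0,0,0,0],[0.005,0.001,0,0,0,0,0],[0.005,0.0005,0,0,0,0,0],[0.005,0,0,0,0,0,0],[0.005,0,0,0,0,0,0]]' 15; python3 -c "
from h import *
go(.6058,.0541,.012,97)"
```

```text
time: 40.75
position: [0.6067, 0.0544, 0.0116]
tool_rot: [0.195, -3.128, -0.0]
ft_force: [-10.1, -1.0, 2.7]
grip_width: 0.182
grip_force: 15.0
t 40.8 pos [0.6067 0.0544 0.0116] phi 97.1 tilt 0.43 q7 1.68 TURN z 0.1 then SHIFT mm [ 0.9 -0.2 -0.4] F [-10.1  -1.    2.7] w 15.8 g 15.0
time: 41.38
position: [0.6069, 0.0546, 0.0124]
tool_rot: [0.196, -3.133, -0.0]
ft_force: [-5.1, -0.7, -3.0]
grip_width: 0.182
grip_force: 15.0
t 41.4 pos [0.6069 0.0546 0.0124] phi 97.2 tilt 0.12 q7 1.68 TURN z 0.2 then SHIFT mm [ 1.1 -0.4  0.4] F [-5.1 -0.7 -3. ] w 15.8 g 15.0
```

```bash
python3 -m handwheel '[[0.005,0.0008,0,0.0004,0,0,0],[0.005,0,0,0,0,0,0],[0.005,0,0,0,0,0,0],[0.05,0,0,0,0,0,0],[0.05,0,0,0,0,0,0],[0.05,0,0,0,0,0,0],[0.05,0,0,0,0,0,0]]' 15; python3 -c "
from h import *
go(.6058,.0541,.012,97)"
```

```text
time: 42.25
position: [0.6077, 0.0543, 0.013]
tool_rot: [-0.196, 3.134, 0.0]
ft_force: [-0.1, -0.4, -0.1]
grip_width: 0.534
grip_force: 0.0
t 42.2 pos [0.6077 0.0543 0.013 ] phi 97.1 tilt 0.09 q7 1.68 TURN z 0.1 then SHIFT mm [1.9 0.1 1. ] F [-0.1 -0.4 -0.1] w 46.4 g 0.0
```

```bash
python3 -m handwheel '[[0.05,0.01,0,0,0,0,0],[0.05,0.02,0,0,0,0,0],[0.05,0.02,0,-0.02,0,0,0],[0.05,0.02,0,-0.04,0,0,0],[0.05,0,0.02,-0.05,0,0,0],[0.05,0,0.05,-0.04,0,0,0],[0.05,0,0.05,0,0,0,0],[0.05,0,0.05,0,0,0,0],[0.05,0,0.05,0,0,0,0],[0.05,0,0.04,0,0,0,0],[0.05,0,0,0,0,0,0],[0.05,0,0,0,0,0,0]]'; python3 -c "
from h import *
f=np.radians(7);e=np.array([np.cos(f),np.sin(f)]); q=np.array([-e[1],e[0]])
ims=[]
for n,c in (('top',(100,200,240,340)),('scene',(180,280,260,360))):
  im,w=cloud(n); ims.append(cv2.resize(im[c[0]:c[1],c[2]:c[3]],(400,400),interpolation=cv2.INTER_CUBIC))
  A=(w[...,0]*e[0]+w[...,1]*e[1])*1e3;B=(w[...,0]*q[0]+w[...,1]*q[1])*1e3;Z=w[...,2]*1e3
  k=(A>580)&(A<635)&(abs(B+19.5)<25)&(Z>26)&(Z<42); print(n,'block',rect(w[k]),'a',np.percentile(A[k],[1,50,99]).round(1),'b',np.percentile(B[k],[1,50,99]).round(1),'z',np.percentile(Z[k],[10,50,90]).round(1))
  k=(A>640)&(A<672)&(abs(B+19.5)<48)&(Z>7)&(Z<55); print('tray',np.percentile(A[k],[0,5]).round(1),'b',np.percentile(B[k],[1,99]).round(1)); k&=(Z>27); print('board a,b,z',A[k].round(),B[k].round(),Z[k].round())
  k=(A>630)&(A<700)&(Z>60)&(Z<71); print('roof a',np.percentile(A[k],[0,1]).round(1))
cv2.imwrite('pics/f.png',np.hstack(ims))
"
```

```text
time: 43.75
position: [0.5053, 0.3011, 0.1613]
tool_rot: [0.195, -3.135, 0.002]
ft_force: [1.2, 0.1, -0.5]
grip_width: 0.576
grip_force: 0.0
top block (array([606.4,  53.1]), array([24.5, 15.1]), 8.7) a [596.4 607.9 620.2] b [-28.8 -21.5 -13.6] z [31.9 34.7 36.3]
tray [640.1 642.8] b [-56.7  14.1]
board a,b,z [] [] []
roof a [650.  650.5]
scene block (array([606.7,  53.8]), array([25.6, 17.6]), 6.6) a [596.1 610.  620.9] b [-29.3 -20.7 -12.3] z [28.  32.5 35. ]Traceback (most recent call last):
  File "<string>", line 9, in <module>
    k=(A>640)&(A<672)&(abs(B+19.5)<48)&(Z>7)&(Z<55); print('tray',np.percentile(A[k],[0,5]).round(1),'b',np.percentile(B[k],[1,99]).round(1)); k&=(Z>27); print('board a,b,z',A[k].round(),B[k].round(),Z[k].round())
                                                                  ~~~~~~~~~~~~~^^^^^^^^^^^^
    return _quantile_unchecked(
        a, q, axis, out, overwrite_input, method, keepdims, weights)
    return _ureduce(a,
                    func=_quantile_ureduce_func,
    ...<5 lines>...
                    overwrite_input=overwrite_input,
                    method=method)
    r = func(a, **kwargs)
    result = _quantile(arr,
                       quantiles=q,
    ...<2 lines>...
                       out=out,
                       weights=wgt)
    slices_having_nans = np.isnan(arr[-1, ...])
                                  ~~~^^^^^^^^^
IndexError: index -1 is out of bounds for axis 0 with size 0
```

```bash
python3 -c "
from h import *
ims=[]
for n,c in (('top',(100,200,240,340)),('scene',(180,280,260,360))):
  im,w=cloud(n); ims.append(cv2.resize(im[c[0]:c[1],c[2]:c[3]],(400,400),interpolation=cv2.INTER_CUBIC))
cv2.imwrite('pics/f.png',np.hstack(ims))
"
```

```text
(no output)
```

View pics/f.png

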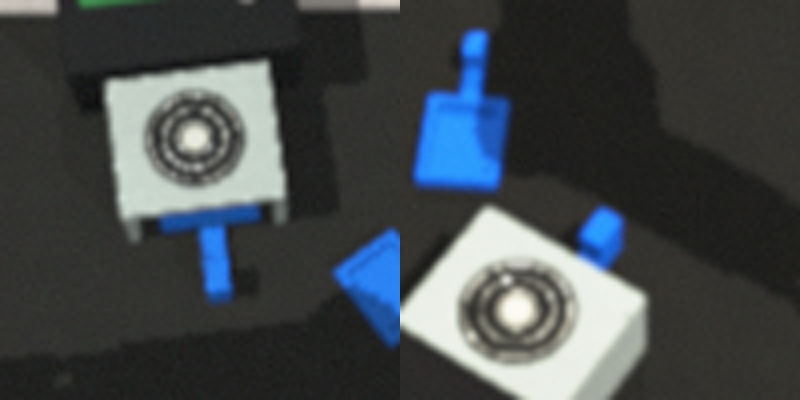

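The left view shows the tray fully under the roof, with its edge at (210,218) and the block at (217,280), centred between the legs. Its position matches the back stop to within 1 mm. Handing in.

```bash
python3 -c "
from bench import ctrl
print(ctrl.close_job())"
```

```text
the job is handed in; nothing more can be done
None
```

The heat sink, module and can are stacked on the middle-sized carrier, which is against the bay's back stop and let go; the job is handed in at about 44 s. The roof hid the stack at the end: it was in place when last seen partway in, and in the last few mm of the slide the grip was taking up to 4.6 N of the carrier's weight.

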